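Slide the brew scale in under the dripper

ROBOT

A 6-joint arm with a two-finger parallel gripper is mounted at the origin on the work surface. World frame = base frame: x ahead of the robot, y to its left, z up, the work surface at z = 0. Lengths are in m, angles in degrees, forces in N, time in s.
With the tool pointing down it reaches from about 0.4 to 0.825 m from the base axis. Payload 7 kg.
Tool frame: the origin (TCP) lies between the finger pads; the fingertips stand 19 mm ahead of it and the grasp point (between the pads) is the TCP (r.finger_overhang is the distance from the TCP to the fingertips, in m); z points along the fingers, y is the direction in which the jaws open and shut (so a half turn about z gives the same grasp; the last joint's range is limited). The gripper opens to 88 mm and grips with 3 to 60 N. Pads are 19 mm wide; open, the fingers measure 130 mm over their backs; the gripper's body (78 mm by 193 mm) begins 47 mm behind the grasp point.
Start: joints at [-57.175, 20.546, 0.682, 0, -70.136, -16.507], TCP at [0.19, -0.648, 0.246] pointing down, gripper open.
Joint ranges: [-176.03, 176.03], [-82.01, 121.73], [-58.28, 71.71], [-173.87, 95.51], [-174.79, -0.11], [-173.66, 173.66]. Speed limits (degrees/s): [136.94, 136.94, 172.46, 180, 180, 180].

INTERFACE

Orientations are given as [roll, pitch, yaw] about the fixed x, y, z axes, in that order (R = Rz(yaw) Ry(pitch) Rx(roll)).
In Python, from plant import r, optics gives the robot as it stands. The module is installed in compiled form; this text tells all that it offers.
- The arm moves only by the tool step_arm, never from a script. Its argument "increments" is a list of rows, each an object of numbers: "tx", "ty", "tz": the shift along the world's x, y, z in mm; "ax", "ay", "az": the turn, a rotation vector about the world's x, y, z in degrees; "claw": the gripper command: -1 is shut, 1 is fully open, values between are in proportion. In form: [{"tx": .., "ty": .., "tz": .., "ax": .., "ay": .., "az": .., "claw": ..}, ...]. A call has 1 to 12 rows; each row shifts and turns the commanded pose from where the row before left it; what a row does not reach is not made up. A row lasts 1/10 s, in which the tool goes at most 50 mm and 8.59 degrees, less where a joint would pass 70% of its speed; a pose out of reach is approached as far as the arm can. A call with a gripper value outside its range is refused whole. The fingers move at their own pace and stop on an object; "newtons" is the grip in N (left out, the last holds). Time passes only in rows, so rows that do not move let the fingers close. It gives the time, the measured TCP pose, the force and the opening at its end, in the units of the state.
- r.get_state(): the state, without advancing time (a new reading comes with each control period).
- optics.capture(name): name is "side" or "top"; returns a dict with "image" (480x640x3 uint8, blue, green, red), "depth" (480x640 float32, m along the optical axis (not along the pixel's ray), 0 where there is no reading), "fx", "fy", "cx", "cy" (pixels), "R" (3x3) and "t" (3): a world point X has camera coordinates R X + t. Camera axes: x right, y down, z forward; pixel columns grow to the right and rows downward; lengths in m; the calibration is good to about 2 mm. A picture is of the moment at which its call begins.
- r.close_job(): hands the job in, once; it reports no verdict.
The state is a dict: "time_s": time; "joints": joint angles; "qd": joint speeds; "joint_torque": joint torques, N m; "tcp_pos": TCP position; "eef_rot": TCP orientation; "contact_force": force on the tool from outside, world axes, zero at the start; "moment": the same for the moment, N m; "gripper_width": finger opening in m.
Only numpy, scipy, OpenCV 4.12 (cv2) and the standard library are available. Lean on these libraries where they do the work, as an engineer would, in place of code of your own. Each camera call takes 0.05 s, during which the arm holds its last target. There are 200 camera calls.

TASK

Push the black brew scale, with the blue cup riding on it, in through the narrow gap between the two feet of the pour-over stand, until its ribbed weighing plate and the cup are centred under the white dripper and the scale sits square to the stand. Only push the scale along the counter with your fingertips: do not lift it, do not force it against the stand, keep the cup standing in the middle of the plate, keep your hand off the cup, the stand and the dripper, and leave everything else on the counter where it is.

Things in the scene. Friction and masses are not known exactly. Their poses are not given: they have to be found in the camera images.
- scale: black brew scale, a flat box 190 (x) x 120 (y) x 29 mm high, 500 g nominal, lying loose on the counter; origin at the centre of its underside; +x points to the weighing-plate end, which faces the stand; the -x end (towards the robot) has the pale display and two white keys. All four sides are plain upright faces 26 mm high
- plate (a point): centre of the top of the ribbed grey weighing plate (114 x 114 mm) on the scale, 34 mm from the scale's origin along its +x, 29 mm above the counter; same axes as the scale
- nose (a point): middle of the scale's leading (+x) end face, 95 mm from the scale's origin, 13 mm above the counter
- cup: small blue cup without handle, 72 mm across the rim, 55 mm high, 180 g nominal, standing loose on the weighing plate (its rim is 84 mm above the counter); origin at the centre of its underside
- stand: pour-over stand fixed to the counter: two dark round feet 26 mm in diameter and 40 mm high, centred 77 mm to either side (y = +77 and -77 mm), so 128 mm clear between them; 14 mm steel posts above them carry a dark wooden shelf 80 (x) x 190 (y) mm, its underside 125 mm and its top 137 mm above the counter. Origin on the counter midway between the feet, straight below the dripper's axis; +x points through the gap away from the robot, y from foot to foot
- dripper: white cone dripper, 114 mm across the top, standing loose in the hole of the stand's shelf, its outlet reaching down to 121 mm above the counter; origin on its axis at the height of the shelf's top (137 mm); its top is 223 mm above the counter
- pitcher: bystander: teal milk pitcher, 84 mm across and 75 mm to the outside of its handle, 105 mm high, to the left of the stand; origin at the centre of its underside
- honey: bystander: amber jar with white cap, 64 mm across, 105 mm high, to the right of the stand; origin at the centre of its underside
- syrup: bystander: amber squeeze bottle with a red tip, 60 mm across, 195 mm high, at the right; origin at the centre of its underside
- leveller: bystander: steel and black coffee leveller, 64 mm across, 45 mm high, standing on the black rubber mat at the left; origin at the centre of its underside
- tamper: bystander: steel tamper with a dark wooden handle, 58 mm across, 85 mm high, standing on the black rubber mat at the left; origin at the centre of its underside
- paper_cup: bystander: empty paper cup, 86 mm across the rim, 95 mm high, at the right; origin at the centre of its underside
Things that resemble listed ones, but are neither listed nor needed, are in the scene too. There is more than one size of the cup; the one meant has the size given above. Several things look just like the scale: the one meant starts farthest to the robot's left.

How it is judged (in metres and radians):
On the way:
1. the scale's leading end enters the gap between the stand's feet (x of nose in the frame of stand above 0 m and y of nose in the frame of stand between -0.02 and 0.02 m), for 0.1 s.
At the end, for the whole second after the job is handed in: the scale lies flat on the counter between the feet, its plate's centre within 12 mm of the dripper's axis (the stand's origin) and its long axis within 0.1 rad of the stand's x axis; the cup stands upright on the plate within 20 mm of that axis; the dripper is still in its place; all at rest (horizontal distance between plate and stand below 0.012 m and angle between the x axis of scale and the x axis of stand, either way round below 0.1 rad and horizontal distance between cup and stand below 0.02 m and z of cup in the frame of scale below 0.034 m and angle between cup's own z axis and vertical below 0.05 rad and height (world z) of scale below 0.003 m and angle between scale's own z axis and vertical below 0.02 rad and horizontal distance between dripper and stand below 0.008 m and linear speed of each of scale, cup below 0.01 m/s); the robot touches nothing.
It fails at once if the scale was lifted, tipped, or pushed with the arm or the gripper's body instead of the fingers (contact force between the arm and scale above 2 N or height (world z) of scale above 0.006 m or angle between scale's own z axis and vertical above 0.08 rad).
It fails at once if the scale was forced against the stand (over 20 N) (contact force between scale and stand above 20 N).
It fails at once if the cup tipped, was lifted or slid more than 20 mm off the middle of the plate (angle between cup's own z axis and vertical above 0.2 rad or z of cup in the frame of scale above 0.04 m or horizontal distance between cup and plate above 0.02 m).
It fails at once if the robot touched the cup, the stand or the dripper (contact force between any of the fingers, the arm and cup above 1 N or contact force between any of the fingers, the arm and stand above 2 N or contact force between any of the fingers, the arm and dripper above 1 N).
It fails at once if a bystander was moved (distance of any of pitcher, honey, syrup, leveller, tamper, paper_cup from where it was at the start of the episode above 0.01 m).
It also fails if it takes over 72 s, if anything falls off the work surface, if the arm or the gripper's body presses on something with over 40 N, if the wrist force passes 120 N, or if a joint passes its speed limit or range.

## Working session

There is one attempt and no reset: what is moved stays moved. The work goes in short steps, Python scripts to look and compute and a tool call to move; the robot and the scene stay as the last step left them, time stands still between calls to the robot, and variables do not carry over. Pictures are saved under pics/ and viewed, about 8 in all and at most 12, crops included, and the job is handed in when it is done.

Besides the shell and the picture viewer there is one more tool, called after "Emit:" as name(argument=value, ...), one argument or row to a line, values as JSON. step_arm: Moves the arm, as the interface text tells. Its arguments: {"type":"object","properties":{"increments":{"type":"array","items":{"type":"object","properties":{"tx":{"type":"number"},"ty":{"type":"number"},"tz":{"type":"number"},"ax":{"type":"number"},"ay":{"type":"number"},"az":{"type":"number"},"claw":{"type":"number"}}}},"newtons":{"type":"number"}},"required":["increments"]}

```bash
mkdir -p pics; cat > h.py <<'E'
import numpy as np, cv2
from plant import r, optics
def cap(n,f=None):
    c=optics.capture(n)
    if f: cv2.imwrite('pics/'+f,c['image'])
    return c
def ray(c,u,v,z):
    d=c['R'].T@np.array([(u-c['cx'])/c['fx'],(v-c['cy'])/c['fy'],1]); o=-c['R'].T@c['t']
    return o+d*(z-o[2])/d[2]
def pts(c):
    v,u=np.mgrid[:480,:640]; d=c['depth']
    P=np.stack([(u-c['cx'])/c['fx']*d,(v-c['cy'])/c['fy']*d,d],-1)
    return (P-c['t'])@c['R']
def proj(c,X):
    p=c['R']@np.array(X)+c['t']; return c['fx']*p[0]/p[2]+c['cx'],c['fy']*p[1]/p[2]+c['cy']
E
python3 - <<'E'
from h import *
for n in('top','side'):
    c=cap(n,n+'0.png'); print(n,-c['R'].T@c['t'],c['R'].round(3).tolist(),c['fx'])
print(r.get_state())
E
```

```text
top [0.41109006 0.08401879 1.60160906] [[-0.025, -1.0, -0.004], [-0.998, 0.025, -0.062], [0.062, 0.003, -0.998]] 555.6893203436663
side [-0.16954696  0.77243956  0.80961809] [[-0.705, -0.709, 0.012], [-0.418, 0.401, -0.815], [0.573, -0.58, -0.579]] 523.7688749804486
{'time_s': 0.1, 'joints': array([-5.71753437e+01,  2.05876932e+01,  6.38297753e-01, -1.88710526e-02,
       -7.01362933e+01, -1.65062708e+01]), 'qd': array([-0.00313079, -0.11016778,  0.11735173,  0.00216177, -0.09330818,
       -0.02107703]), 'joint_torque': array([-3.03389599e-03, -5.84162772e+01,  2.93748629e+01,  7.01565385e+00,
        1.01312526e-02, -7.38019548e-05]), 'tcp_pos': array([ 0.18951197, -0.64741101,  0.2447032 ]), 'eef_rot': array([ 1.79912802e+02, -7.33852557e-03, -1.63688034e+02]), 'contact_force': array([-0.2441382 ,  0.02753824, -0.66310829]), 'moment': array([ 0.01596218, -0.01328109,  0.016338  ]), 'gripper_width': 0.08736656832434869}
```

View pics/top0.png

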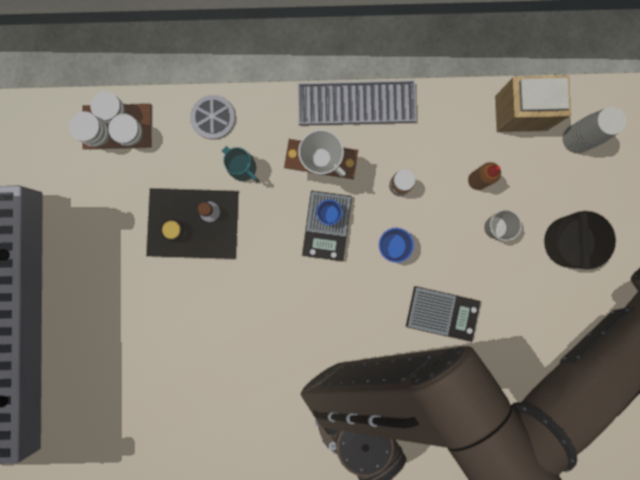

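View pics/side0.png

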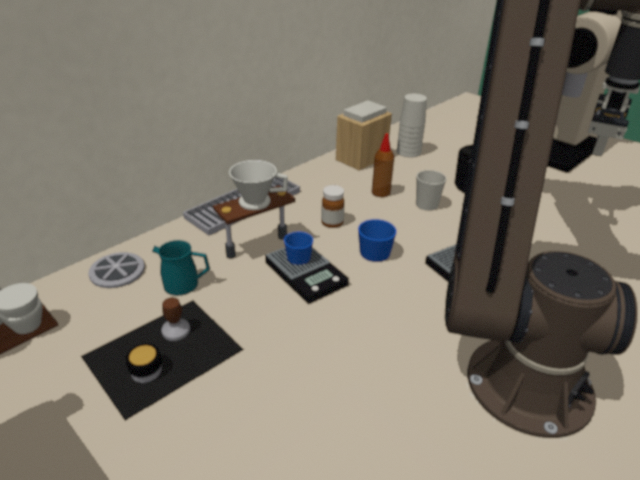

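The top view shows the target scale at about (328,225), plate end up, with the small blue cup at (330,213). The stand's shelf is at (321,158), turned a few degrees. In the side view the feet are at (230,250) and (282,232). Next I'll measure these.

```bash
cat >> h.py <<'E'
def rect(P):
    (c,s,a)=cv2.minAreaRect((P[:,:2]*1000).astype(np.float32)); return np.array(c).round(1),np.array(s).round(1),round(a,2)
def planepts(c,mask,z):
    cs,_=cv2.findContours(mask.astype(np.uint8),cv2.RETR_EXTERNAL,cv2.CHAIN_APPROX_NONE)
    k=max(cs,key=cv2.contourArea)[:,0]
    return np.array([ray(c,u,v,z) for u,v in k]),k
E
python3 - <<'E'
from h import *
c=cap('top'); P=pts(c); im=c['image'].astype(int); hsv=cv2.cvtColor(c['image'],cv2.COLOR_BGR2HSV)
v,u=np.mgrid[:480,:640]
print('counter z',np.median(P[...,2][260:290,300:380]))
roi=(u>280)&(u<365)&(v>130)&(v<185)
m=roi&(abs(P[...,2]-.137)<.012); print('shelf depth',m.sum(),rect(P[m]),np.median(P[m][:,2]))
# gold screws
g=roi&(hsv[...,0]>15)&(hsv[...,0]<35)&(hsv[...,1]>120)&(hsv[...,2]>90)
n,l,s,ce=cv2.connectedComponentsWithStats(g.astype(np.uint8))
for i in range(1,n): print('gold',s[i],ce[i],ray(c,*ce[i],.137).round(4))
# dripper rim
m=roi&(P[...,2]>.205)&(P[...,2]<.24); print('rim',m.sum(),cv2.minEnclosingCircle((P[m][:,:2]*1000).astype(np.float32)))
# scale
roi=(u>298)&(u<358)&(v>184)&(v<266)
m=roi&(P[...,2]>.018)&(P[...,2]<.045); print('scale depth',rect(P[m]),np.median(P[m][:,2]))
blue=(hsv[...,0]>100)&(hsv[...,0]<130)&(hsv[...,1]>150)
dark=roi&((hsv[...,2]<125)|blue|(P[...,2]>.018)); dark=cv2.morphologyEx(dark.astype(np.uint8),cv2.MORPH_OPEN,np.ones((3,3)))
Q,k=planepts(c,dark,.029); print('scale mask',rect(Q))
rows=im[225,295:365].sum(1)//3; print(rows)
mb=roi&blue&(P[...,2]>.07); print('cup rim',cv2.minEnclosingCircle((P[mb][:,:2]*1000).astype(np.float32)))
Q,k=planepts(c,roi&blue,.084); print('cup',cv2.minEnclosingCircle((Q[:,:2]*1000).astype(np.float32)))
cv2.imwrite('pics/crop.png',cv2.resize(c['image'][130:270,270:430],None,fx=5,fy=4.25,interpolation=cv2.INTER_CUBIC)[:600,:800])
s=cap('side'); cv2.imwrite('pics/crops.png',cv2.resize(s['image'][150:310,190:360],None,fx=4.4,fy=3.7,interpolation=cv2.INTER_CUBIC))
E
```

```text
counter z 0.000943006348338969
shelf depth 1146 (array([712.5,  88. ]), array([190.2,  81.8]), 79.19) 0.1388080413433928
gold [288 149   9   9  70] [292.12857143 153.15714286] [0.7284 0.1635 0.137 ]
gold [346 159   8   8  53] [349.43396226 162.45283019] [0.6994 0.0115 0.137 ]
rim 595 ((702.6578979492188, 78.65657043457031), 69.84648895263672)
scale depth (array([542.1,  76.4]), array([120. , 189.5]), 80.74) 0.028775951779142925
scale mask (array([541.4,  72.8]), array([126.7, 189.7]), 80.71)
[169 169 169 169 169 169 169 168 169 163 143 114 117 126 119 102 101 110
 103  97 110 106  98 112 113  98 106 111  98 102 110 104 100 102  93  86
  89  82  75  79  78  69  73  74  67  70  75  71  71  88 102 103  89  93
 109 123 143 162 168 169 169 168 168 169 169 169 168 168 168 168]
cup rim ((573.2088012695312, 59.046260833740234), 29.52298355102539)
cup ((566.7651977539062, 64.07283020019531), 24.418746948242188)
```

View pics/crop.png

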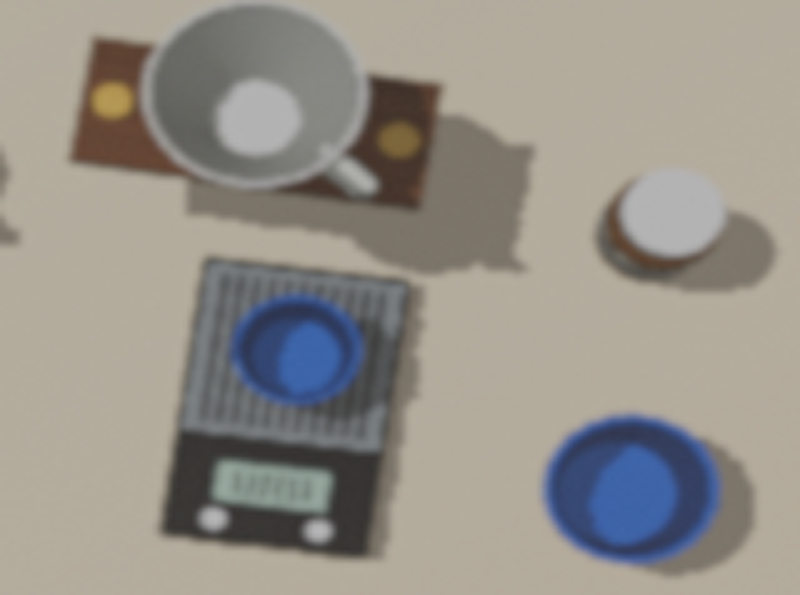

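View pics/crops.png

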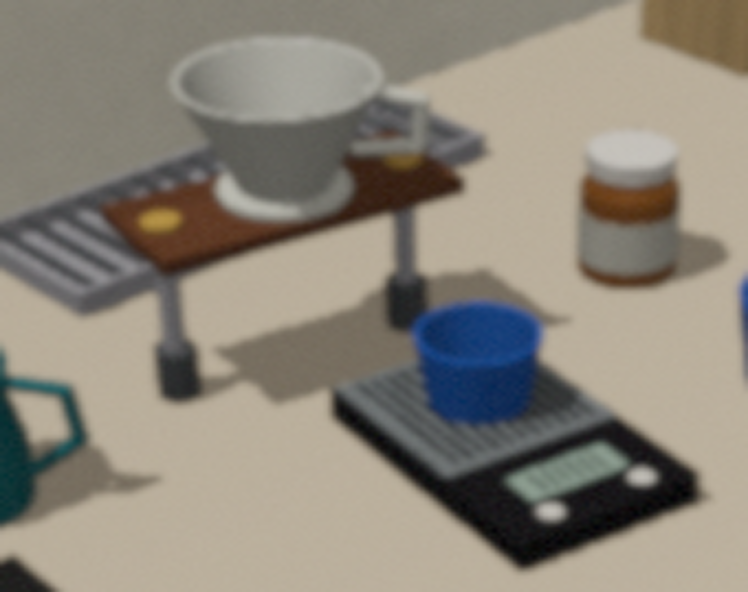

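Measured:
- **Stand:** centre (713, 88) mm, yaw −10.8°. The shelf rectangle is 190×82, and the screw midpoint agrees.
- **Scale:** centre (542, 76) mm, yaw −9.3°, measured size 120×189.5.

The scale sits 43 mm to −y of the gap. The plan is to push it sideways first with both fingertips, with the tool tilted away from the cup, and then push from the rear.

Emit:
step_arm(
  increments=[
    {"tx": 21,"ty": 40,"az": 5.24,"claw": 1},
    {"tx": 21,"ty": 40,"az": 5.24},
    {"tx": 21,"ty": 40,"az": 5.24},
    {"tx": 21,"ty": 40,"az": 5.24},
    {"tx": 21,"ty": 40,"az": 5.24},
    {"tx": 21,"ty": 40,"az": 5.24},
    {"tx": 21,"ty": 40,"az": 5.24},
    {"tx": 21,"ty": 40,"az": 5.24},
    {"tx": 21,"ty": 40,"az": 5.24},
    {"tx": 21,"ty": 40,"az": 5.24},
    {"tx": 21,"ty": 40,"az": 5.24},
    {"tx": 21,"ty": 40,"az": 5.24},
  ],
)

```text
$.increments[0]: bad value
```

```bash
python3 - <<'E'
from h import *
s=r.get_state(); print(s['tcp_pos'],s['eef_rot'],s['time_s'])
c=cap('top','top1.png'); P=pts(c); hsv=cv2.cvtColor(c['image'],cv2.COLOR_BGR2HSV)
b=((hsv[...,0]>100)&(hsv[...,0]<130)&(hsv[...,1]>120)&(hsv[...,2]>60)).astype(np.uint8)
n,l,st,ce=cv2.connectedComponentsWithStats(b)
for i in range(1,n):
    if st[i][4]<100: continue
    z=np.percentile(P[...,2][l==i],90); Q,k=planepts(c,l==i,.084)
    print(st[i],'ztop',z,cv2.minEnclosingCircle((Q[:,:2]*1000).astype(np.float32)))
E
```

```text
[ 0.18952933 -0.6475486   0.2449771 ] [ 1.79940201e+02 -5.64190349e-03 -1.63689535e+02] 0.2
[317 200  25  25 462] ztop 0.08447827614536023 ((575.2260131835938, 68.74916076660156), 35.25135803222656)
[380 229  33  33 729] ztop 0.07370524263696415 ((479.9772033691406, -112.25155639648438), 45.73867416381836)
```

Emit:
step_arm(
  increments=[
    {"tx": 21,"ty": 40,"tz": 0,"ax": 0,"ay": 0,"az": 5.24,"claw": 1},
    {"tx": 21,"ty": 40,"tz": 0,"ax": 0,"ay": 0,"az": 5.24,"claw": 1},
    {"tx": 21,"ty": 40,"tz": 0,"ax": 0,"ay": 0,"az": 5.24,"claw": 1},
    {"tx": 21,"ty": 40,"tz": 0,"ax": 0,"ay": 0,"az": 5.24,"claw": 1},
    {"tx": 21,"ty": 40,"tz": 0,"ax": 0,"ay": 0,"az": 5.24,"claw": 1},
    {"tx": 21,"ty": 40,"tz": 0,"ax": 0,"ay": 0,"az": 5.24,"claw": 1},
    {"tx": 21,"ty": 40,"tz": 0,"ax": 0,"ay": 0,"az": 5.24,"claw": 1},
    {"tx": 21,"ty": 40,"tz": 0,"ax": 0,"ay": 0,"az": 5.24,"claw": 1},
    {"tx": 21,"ty": 40,"tz": 0,"ax": 0,"ay": 0,"az": 5.24,"claw": 1},
    {"tx": 21,"ty": 40,"tz": 0,"ax": 0,"ay": 0,"az": 5.24,"claw": 1},
    {"tx": 21,"ty": 40,"tz": 0,"ax": 0,"ay": 0,"az": 5.24,"claw": 1},
    {"tx": 21,"ty": 40,"tz": 0,"ax": 0,"ay": 0,"az": 5.24,"claw": 1},
  ],
)

```text
time_s: 1.45
tcp_pos: [0.4421, -0.166, 0.2459]
eef_rot: [-179.9, 0.0, -100.6]
contact_force: [0.9, -1.1, 0.4]
gripper_width: 0.0877
```

Emit:
step_arm(
  increments=[
    {"tx": 17,"ty": 32,"tz": 0,"ax": 0,"ay": 0,"az": -0.2,"claw": 1},
    {"tx": 17,"ty": 32,"tz": 0,"ax": 0,"ay": 0,"az": 0,"claw": 1},
    {"tx": 17,"ty": 32,"tz": 0,"ax": 0,"ay": 0,"az": 0,"claw": 1},
    {"tx": 17,"ty": 32,"tz": 0,"ax": 0,"ay": 0,"az": 0,"claw": 1},
    {"tx": 18,"ty": 33,"tz": 0,"ax": 0,"ay": 0,"az": 0,"claw": 1},
    {"tx": 0,"ty": 0,"tz": -20,"ax": 4.9,"ay": -0.93,"az": 0,"claw": 1},
    {"tx": 0,"ty": 0,"tz": -20,"ax": 4.9,"ay": -0.93,"az": 0,"claw": 1},
    {"tx": 0,"ty": 0,"tz": -20,"ax": 4.9,"ay": -0.93,"az": 0,"claw": 1},
    {"tx": 0,"ty": 0,"tz": -20,"ax": 0,"ay": 0,"az": 0,"claw": 1},
    {"tx": 0,"ty": 0,"tz": -20,"ax": 0,"ay": 0,"az": 0,"claw": 1},
    {"tx": 0,"ty": 0,"tz": 0,"ax": 0,"ay": 0,"az": 0,"claw": 1},
    {"tx": 0,"ty": 0,"tz": 0,"ax": 0,"ay": 0,"az": 0,"claw": 1},
  ],
)

```text
time_s: 2.65
tcp_pos: [0.5277, -0.0069, 0.1458]
eef_rot: [179.9, 14.9, -101.0]
contact_force: [-0.4, -0.4, 0.5]
gripper_width: 0.0881
```

```bash
python3 - <<'E'
from h import *
cap('side','side2.png'); s=r.get_state(); print(s['tcp_pos'],s['eef_rot'])
E
```

```text
[ 0.52814338 -0.00674306  0.14644464] [ 179.98626392   14.95562473 -100.96873215]
```

View pics/side2.png

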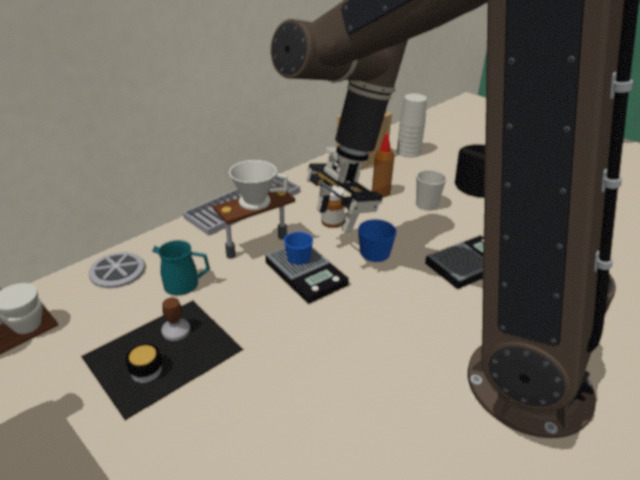

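The gripper hovers right of the scale, tilted away from the cup and clear of the large blue cup. Going down.

Emit:
step_arm(
  increments=[
    {"tx": 0,"ty": 0,"tz": -30,"ax": 0,"ay": 0,"az": 0,"claw": 1},
    {"tx": 0,"ty": 0,"tz": -30,"ax": 0,"ay": 0,"az": 0,"claw": 1},
    {"tx": 0,"ty": 0,"tz": -30,"ax": 0,"ay": 0,"az": 0,"claw": 1},
    {"tx": 0,"ty": 0,"tz": -18,"ax": 0,"ay": 0,"az": 0,"claw": 1},
    {"tx": 0,"ty": 0,"tz": -9,"ax": 0,"ay": 0,"az": 0,"claw": 1},
    {"tx": 0,"ty": 0,"tz": 0,"ax": 0,"ay": 0,"az": 0,"claw": 1},
    {"tx": 0,"ty": 0,"tz": 0,"ax": 0,"ay": 0,"az": 0,"claw": 1},
    {"tx": 0.4,"ty": 2,"tz": 0,"ax": 0,"ay": 0,"az": 0,"claw": 1},
    {"tx": 0.4,"ty": 2,"tz": 0,"ax": 0,"ay": 0,"az": 0,"claw": 1},
    {"tx": 0.4,"ty": 2,"tz": 0,"ax": 0,"ay": 0,"az": 0,"claw": 1},
  ],
)

```text
time_s: 3.7
tcp_pos: [0.5293, -0.0005, 0.0294]
eef_rot: [-180.0, 15.0, -101.0]
contact_force: [0.5, -0.2, -0.4]
gripper_width: 0.0876
```

Emit:
step_arm(
  increments=[
    {"tx": 0.2,"ty": 1,"tz": 0,"ax": 0,"ay": 0,"az": 0,"claw": 1},
    {"tx": 0.2,"ty": 1,"tz": 0,"ax": 0,"ay": 0,"az": 0,"claw": 1},
    {"tx": 0.2,"ty": 1,"tz": 0,"ax": 0,"ay": 0,"az": 0,"claw": 1},
    {"tx": 0.2,"ty": 1,"tz": 0,"ax": 0,"ay": 0,"az": 0,"claw": 1},
    {"tx": 0.2,"ty": 1,"tz": 0,"ax": 0,"ay": 0,"az": 0,"claw": 1},
    {"tx": 0.2,"ty": 1,"tz": 0,"ax": 0,"ay": 0,"az": 0,"claw": 1},
    {"tx": 0.2,"ty": 1,"tz": 0,"ax": 0,"ay": 0,"az": 0,"claw": 1},
    {"tx": 0.2,"ty": 1,"tz": 0,"ax": 0,"ay": 0,"az": 0,"claw": 1},
    {"tx": 0.2,"ty": 1,"tz": 0,"ax": 0,"ay": 0,"az": 0,"claw": 1},
    {"tx": 0.2,"ty": 1,"tz": 0,"ax": 0,"ay": 0,"az": 0,"claw": 1},
    {"tx": 0.2,"ty": 1,"tz": 0,"ax": 0,"ay": 0,"az": 0,"claw": 1},
    {"tx": 0.2,"ty": 1,"tz": 0,"ax": 0,"ay": 0,"az": 0,"claw": 1},
  ],
)

```text
time_s: 4.9
tcp_pos: [0.5308, 0.0103, 0.0286]
eef_rot: [179.9, 14.9, -101.0]
contact_force: [-1.2, -6.3, 3.8]
gripper_width: 0.0875
```

```bash
cat >> h.py <<'E'
S=np.array([713.,87.8]); A=np.radians(-10.8); X=np.array([np.cos(A),np.sin(A)]); Y=np.array([-np.sin(A),np.cos(A)])
def st(p): d=np.array(p[:2])-S; return np.array([d@X,d@Y]).round(1)
def measure(f=None):
    "pose of scale and cup in the stand frame, from the top view"
    c=cap('top',f); P=pts(c); hsv=cv2.cvtColor(c['image'],cv2.COLOR_BGR2HSV)
    b=((hsv[...,0]>100)&(hsv[...,0]<130)&(hsv[...,1]>120)&(hsv[...,2]>60)).astype(np.uint8)
    n,l,s,ce=cv2.connectedComponentsWithStats(b)
    for i in range(1,n):
        if s[i][4]<100: continue
        Q,k=planepts(c,l==i,.084); q,R=cv2.minEnclosingCircle((Q[:,:2]*1000).astype(np.float32))
        if R<40: print('cup',st(q),round(R,1))
    # white keys and display: rays on the top of the scale
    d=(P[...,:2]*1000-S); x=d@X; y=d@Y
    m=(x>-300)&(x<-20)&(abs(y)<125)&(P[...,2]>.018)&(P[...,2]<.040)
    n,l,s,ce=cv2.connectedComponentsWithStats(m.astype(np.uint8)); i=1+np.argmax(s[1:,4]); m=l==i
    q,sz,a=rect(P[m]); print('scale',st(q),sz,'yaw rel',round((a+10.8+45)%90-45,2),'x',x[m].min().round(1),x[m].max().round(1),'y',y[m].min().round(1),y[m].max().round(1))
    e=r.get_state(); print('tcp',st(e['tcp_pos']*1000),e['tcp_pos'].round(4),e['eef_rot'].round(1),e['contact_force'].round(1),e['time_s'])
E
python3 -c "
from h import *
measure('top3.png')"
```

```text
scale [-74.5 -24. ] [96.9 11.7] yaw rel 1.62 x -81.2 -69.4 y -72.4 24.3
tcp [-164.5 -110.1] [0.5308 0.0105 0.0286] [ 179.9   14.9 -101. ] [-1.4 -6.1  2.7] 4.95
```

Contact is made at about 6 N. The arm hides the scale from the top camera, so I'll push on and check from the side.

Emit:
step_arm(
  increments=[
    {"tx": 0.3,"ty": 1.5,"tz": 0,"ax": 0,"ay": 0,"az": 0,"claw": 1},
    {"tx": 0.4,"ty": 2,"tz": 0,"ax": 0,"ay": 0,"az": 0,"claw": 1},
    {"tx": 0.4,"ty": 2,"tz": 0,"ax": 0,"ay": 0,"az": 0,"claw": 1},
    {"tx": 0.5,"ty": 2.5,"tz": 0,"ax": 0,"ay": 0,"az": 0,"claw": 1},
    {"tx": 0.5,"ty": 2.5,"tz": 0,"ax": 0,"ay": 0,"az": 0,"claw": 1},
    {"tx": 0.5,"ty": 2.5,"tz": 0,"ax": 0,"ay": 0,"az": 0,"claw": 1},
    {"tx": 0.5,"ty": 2.5,"tz": 0,"ax": 0,"ay": 0,"az": 0,"claw": 1},
    {"tx": 0.5,"ty": 2.5,"tz": 0,"ax": 0,"ay": 0,"az": 0,"claw": 1},
    {"tx": 0.4,"ty": 2,"tz": 0,"ax": 0,"ay": 0,"az": 0,"claw": 1},
    {"tx": 0.4,"ty": 2,"tz": 0,"ax": 0,"ay": 0,"az": 0,"claw": 1},
    {"tx": 0.2,"ty": 1,"tz": 0,"ax": 0,"ay": 0,"az": 0,"claw": 1},
    {"tx": 0,"ty": 0,"tz": 0,"ax": 0,"ay": 0,"az": 0,"claw": 1},
  ],
)

```text
time_s: 6.15
tcp_pos: [0.5355, 0.0336, 0.0286]
eef_rot: [179.9, 14.9, -101.0]
contact_force: [-0.8, -4.6, 2.7]
gripper_width: 0.0878
```

```bash
python3 - <<'E'
from h import *
e=r.get_state(); print(st(e['tcp_pos']*1000),e['tcp_pos'],e['eef_rot'],e['contact_force'])
s=cap('side'); cv2.imwrite('pics/c4.png',cv2.resize(s['image'][150:310,180:400],None,fx=3.6,fy=3.6,interpolation=cv2.INTER_CUBIC))
P=pts(s)*1000; d=P[...,:2]-S; x=d@X; y=d@Y
m=(P[...,2]>20)&(P[...,2]<36)&(x>-275)&(x<-40)&(y>-75)&(y<75)
print(x[m].min(),x[m].max(),y[m].min(),y[m].max(), rect(P[m]), st(rect(P[m])[0]))
hsv=cv2.cvtColor(s['image'],cv2.COLOR_BGR2HSV)
E
```

```text
[-164.2  -86.5] [0.53547888 0.03356445 0.02855146] [ 179.90066354   14.91050188 -101.01352568] [-0.82386088 -4.61456413  2.73847228]
-260.9731539190742 -66.1560411766404 -74.95212938398875 48.89925811415528 (array([549892.8, 105653.4]), array([123847.3, 194819.2]), 79.2) [519671.3 206601.8]
```

View pics/c4.png

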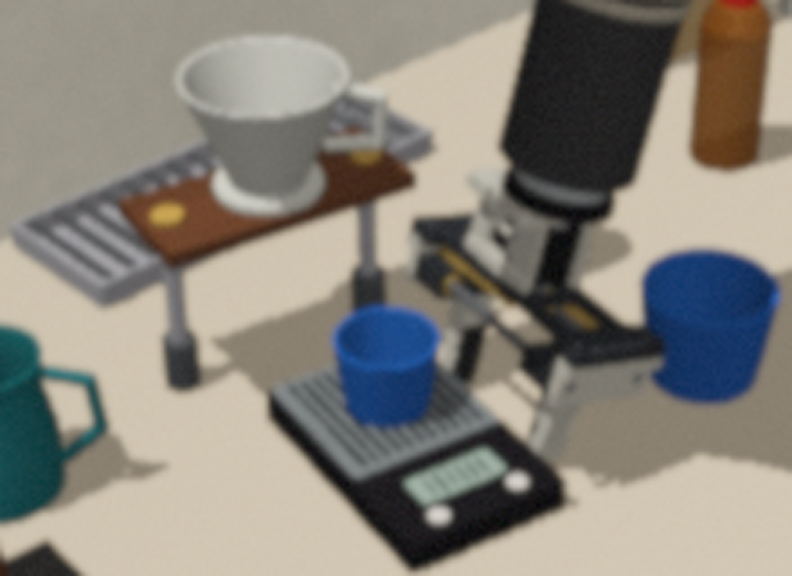

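The scale is square to the stand (side-view yaw 79.2°, relative 0°) and about 12 mm short. The cup is centred. I'll finish the sideways push, then back off and lift clear.

Emit:
step_arm(
  increments=[
    {"tx": 0.2,"ty": 1,"tz": 0,"ax": 0,"ay": 0,"az": 0,"claw": 1},
    {"tx": 0.4,"ty": 2,"tz": 0,"ax": 0,"ay": 0,"az": 0,"claw": 1},
    {"tx": 0.4,"ty": 2,"tz": 0,"ax": 0,"ay": 0,"az": 0,"claw": 1},
    {"tx": 0.4,"ty": 2,"tz": 0,"ax": 0,"ay": 0,"az": 0,"claw": 1},
    {"tx": 0.4,"ty": 2,"tz": 0,"ax": 0,"ay": 0,"az": 0,"claw": 1},
    {"tx": 0.4,"ty": 1.8,"tz": 0,"ax": 0,"ay": 0,"az": 0,"claw": 1},
    {"tx": 0.1,"ty": 0.7,"tz": 0,"ax": 0,"ay": 0,"az": 0,"claw": 1},
    {"tx": 0,"ty": 0,"tz": 0,"ax": 0,"ay": 0,"az": 0,"claw": 1},
  ],
)

```text
time_s: 7.0
tcp_pos: [0.5379, 0.0452, 0.0286]
eef_rot: [179.9, 14.9, -101.0]
contact_force: [-1.1, -4.5, 2.3]
gripper_width: 0.0873
```

Emit:
step_arm(
  increments=[
    {"tx": -0.4,"ty": -2,"tz": 0,"ax": 0,"ay": 0,"az": 0,"claw": 1},
    {"tx": -1.5,"ty": -8,"tz": 0,"ax": 0,"ay": 0,"az": 0,"claw": 1},
    {"tx": -4,"ty": -20,"tz": 0,"ax": 0,"ay": 0,"az": 0,"claw": 1},
    {"tx": 0,"ty": 0,"tz": 40,"ax": 0,"ay": 0,"az": 0,"claw": 1},
    {"tx": 0,"ty": 0,"tz": 40,"ax": 0,"ay": 0,"az": 0,"claw": 1},
    {"tx": 0,"ty": 0,"tz": 40,"ax": 0,"ay": 0,"az": 0,"claw": 1},
    {"tx": -20,"ty": -20,"tz": 30,"ax": 0,"ay": 0,"az": 0,"claw": 1},
    {"tx": -20,"ty": -40,"tz": 10,"ax": -4.9,"ay": 0.93,"az": 0,"claw": 1},
    {"tx": -20,"ty": -40,"tz": 0,"ax": -4.9,"ay": 0.93,"az": 0,"claw": 1},
    {"tx": -20,"ty": -40,"tz": 0,"ax": -4.9,"ay": 0.93,"az": 0,"claw": 1},
    {"tx": 0,"ty": -20,"tz": 0,"ax": 0,"ay": 0,"az": 0,"claw": 1},
    {"tx": 0,"ty": 0,"tz": 0,"ax": 0,"ay": 0,"az": 0,"claw": 1},
  ],
)

```text
time_s: 8.2
tcp_pos: [0.4512, -0.1457, 0.1886]
eef_rot: [180.0, -0.0, -101.1]
contact_force: [0.2, 0.2, -0.2]
gripper_width: 0.0881
```

```bash
python3 -c "
from h import *
measure('top5.png')"
```

```text
cup [-131.    -1.9] 35.4
scale [-163.7    0.8] [120.  190.6] yaw rel -0.4 x -258.7 -68.0 y -59.2 61.2
tcp [-213.  -277.6] [ 0.4518 -0.145   0.1886] [-180.     0.  -101.1] [0.8 0.4 0. ] 8.25
```

The side push worked: scale at stand-frame (−163.7, 0.8) with yaw −0.4°, and the cup on the plate at (−131, −1.9). Now I'll move round behind it.

Emit:
step_arm(
  increments=[
    {"tx": -2,"ty": 24,"tz": 0,"ax": 0,"ay": 0,"az": -8.15,"claw": 1},
    {"tx": -2,"ty": 24,"tz": 0,"ax": 0,"ay": 0,"az": -8.15,"claw": 1},
    {"tx": -2,"ty": 24,"tz": 0,"ax": 0,"ay": 0,"az": -8.15,"claw": 1},
    {"tx": -2,"ty": 24,"tz": 0,"ax": 0,"ay": 0,"az": -8.15,"claw": 1},
    {"tx": -2,"ty": 24,"tz": 0,"ax": 0,"ay": 0,"az": -8.15,"claw": 1},
    {"tx": -2,"ty": 24,"tz": 0,"ax": 0,"ay": 0,"az": -8.15,"claw": 1},
    {"tx": -2,"ty": 24,"tz": 0,"ax": 0,"ay": 0,"az": -8.15,"claw": 1},
    {"tx": -2,"ty": 24,"tz": 0,"ax": 0,"ay": 0,"az": -8.15,"claw": 1},
    {"tx": -2,"ty": 24,"tz": 0,"ax": 0,"ay": 0,"az": -8.15,"claw": 1},
    {"tx": -1,"ty": 24,"tz": 0,"ax": 0,"ay": 0,"az": -8.15,"claw": 1},
    {"tx": 0,"ty": 24,"tz": 0,"ax": 0,"ay": 0,"az": -8.15,"claw": 1},
    {"tx": 0,"ty": 22,"tz": 0,"ax": 0,"ay": 0,"az": 0,"claw": 1},
  ],
)

```text
time_s: 9.45
tcp_pos: [0.433, 0.1434, 0.1886]
eef_rot: [180.0, -0.0, 169.1]
contact_force: [0.9, -0.1, 0.5]
gripper_width: 0.0873
```

Emit:
step_arm(
  increments=[
    {"tx": 0,"ty": 0,"tz": 0,"ax": 0,"ay": 0,"az": 0,"claw": 1},
  ],
)

```text
time_s: 9.55
tcp_pos: [0.4334, 0.1443, 0.1886]
eef_rot: [180.0, 0.0, 169.5]
contact_force: [0.2, -1.1, -0.3]
gripper_width: 0.0873
```

Emit:
step_arm(
  increments=[
    {"tx": 0,"ty": -2.4,"tz": -40,"ax": 0,"ay": 0,"az": 0,"claw": 1},
    {"tx": 0,"ty": 0,"tz": -40,"ax": 0,"ay": 0,"az": 0,"claw": 1},
    {"tx": 0,"ty": 0,"tz": -40,"ax": 0,"ay": 0,"az": 0,"claw": 1},
    {"tx": 0,"ty": 0,"tz": -25,"ax": 0,"ay": 0,"az": 0,"claw": 1},
    {"tx": 0,"ty": 0,"tz": -13,"ax": 0,"ay": 0,"az": 0,"claw": 1},
    {"tx": 0,"ty": 0,"tz": 0,"ax": 0,"ay": 0,"az": 0,"claw": 1},
    {"tx": 4.9,"ty": -0.94,"tz": 0,"ax": 0,"ay": 0,"az": 0,"claw": 1},
    {"tx": 4.9,"ty": -0.94,"tz": 0,"ax": 0,"ay": 0,"az": 0,"claw": 1},
    {"tx": 2,"ty": -0.38,"tz": 0,"ax": 0,"ay": 0,"az": 0,"claw": 1},
    {"tx": 1,"ty": -0.19,"tz": 0,"ax": 0,"ay": 0,"az": 0,"claw": 1},
    {"tx": 1,"ty": -0.19,"tz": 0,"ax": 0,"ay": 0,"az": 0,"claw": 1},
    {"tx": 1,"ty": -0.19,"tz": 0,"ax": 0,"ay": 0,"az": 0,"claw": 1},
  ],
)

```text
time_s: 10.75
tcp_pos: [0.4481, 0.1364, 0.0308]
eef_rot: [180.0, 0.0, 169.3]
contact_force: [-2.3, 1.5, 2.3]
gripper_width: 0.0877
```

Emit:
step_arm(
  increments=[
    {"tx": 1,"ty": -0.19,"tz": 0,"ax": 0,"ay": 0,"az": 0,"claw": 1},
    {"tx": 1,"ty": -0.19,"tz": 0,"ax": 0,"ay": 0,"az": 0,"claw": 1},
    {"tx": 1,"ty": -0.19,"tz": 0,"ax": 0,"ay": 0,"az": 0,"claw": 1},
    {"tx": 1.5,"ty": -0.29,"tz": 0,"ax": 0,"ay": 0,"az": 0,"claw": 1},
    {"tx": 2,"ty": -0.38,"tz": 0,"ax": 0,"ay": 0,"az": 0,"claw": 1},
    {"tx": 2.5,"ty": -0.48,"tz": 0,"ax": 0,"ay": 0,"az": 0,"claw": 1},
    {"tx": 3,"ty": -0.57,"tz": 0,"ax": 0,"ay": 0,"az": 0,"claw": 1},
    {"tx": 3,"ty": -0.57,"tz": 0,"ax": 0,"ay": 0,"az": 0,"claw": 1},
    {"tx": 2.5,"ty": -0.48,"tz": 0,"ax": 0,"ay": 0,"az": 0,"claw": 1},
    {"tx": 2,"ty": -0.38,"tz": 0,"ax": 0,"ay": 0,"az": 0,"claw": 1},
    {"tx": 1,"ty": -0.19,"tz": 0,"ax": 0,"ay": 0,"az": 0,"claw": 1},
    {"tx": 0,"ty": 0,"tz": 0,"ax": 0,"ay": 0,"az": 0,"claw": 1},
  ],
)

```text
time_s: 11.95
tcp_pos: [0.4669, 0.1318, 0.0304]
eef_rot: [-179.9, -0.1, 169.3]
contact_force: [-7.0, 0.2, 7.4]
gripper_width: 0.0874
```

```bash
python3 -c "
from h import *
measure('top6.png')"
```

```text
cup [-111.7   -1.8] 35.4
scale [-127.9    0.4] [120.1 157.1] yaw rel -0.12 x -206.6 -49.3 y -59.7 60.4
tcp [-250.    -2.9] [0.4669 0.1318 0.0303] [-1.799e+02 -1.000e-01  1.693e+02] [-6.8  0.2  6.2] 12.0
```

View pics/top6.png

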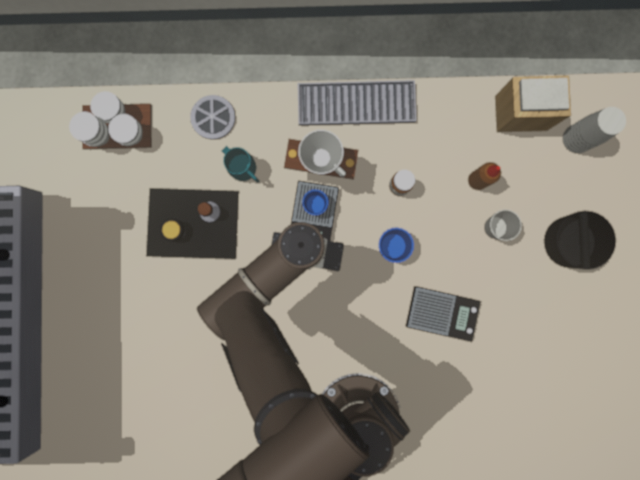

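The view shows the scale at (316,205) lined up on the gap, with the nose at x=−49 mm, y=0.4 mm, yaw −0.1°. The fingers are on its rear face and the cup is centred. Pushing on.

Emit:
step_arm(
  increments=[
    {"tx": 1.5,"ty": -0.28,"tz": 0,"ax": 0,"ay": 0,"az": 0,"claw": 1},
    {"tx": 2.5,"ty": -0.47,"tz": 0,"ax": 0,"ay": 0,"az": 0,"claw": 1},
    {"tx": 3.4,"ty": -0.64,"tz": 0,"ax": 0,"ay": 0,"az": 0,"claw": 1},
    {"tx": 3.4,"ty": -0.64,"tz": 0,"ax": 0,"ay": 0,"az": 0,"claw": 1},
    {"tx": 3.4,"ty": -0.64,"tz": 0,"ax": 0,"ay": 0,"az": 0,"claw": 1},
    {"tx": 3.4,"ty": -0.64,"tz": 0,"ax": 0,"ay": 0,"az": 0,"claw": 1},
    {"tx": 3.4,"ty": -0.64,"tz": 0,"ax": 0,"ay": 0,"az": 0,"claw": 1},
    {"tx": 3.4,"ty": -0.64,"tz": 0,"ax": 0,"ay": 0,"az": 0,"claw": 1},
    {"tx": 3.4,"ty": -0.64,"tz": 0,"ax": 0,"ay": 0,"az": 0,"claw": 1},
    {"tx": 2.5,"ty": -0.47,"tz": 0,"ax": 0,"ay": 0,"az": 0,"claw": 1},
    {"tx": 1.5,"ty": -0.28,"tz": 0,"ax": 0,"ay": 0,"az": 0,"claw": 1},
    {"tx": 0,"ty": 0,"tz": 0,"ax": 0,"ay": 0,"az": 0,"claw": 1},
  ],
)

```text
time_s: 13.2
tcp_pos: [0.4986, 0.1258, 0.0303]
eef_rot: [-179.9, -0.2, 169.3]
contact_force: [-7.5, 1.0, 6.0]
gripper_width: 0.0877
```

```bash
python3 -c "
from h import *
measure('top7.png')
s=cap('side'); cv2.imwrite('pics/c7.png',cv2.resize(s['image'][150:310,180:400],None,fx=3.6,fy=3.6,interpolation=cv2.INTER_CUBIC))"
```

```text
cup [-79.1  -2.2] 35.7
scale [-97.9   0.4] [120.1 148.9] yaw rel 0.23 x -172.1 -23.4 y -59.7 60.7
tcp [-217.7   -2.8] [0.4986 0.1258 0.0303] [-179.9   -0.2  169.3] [-6.7  1.   6.3] 13.25
```

View pics/c7.png

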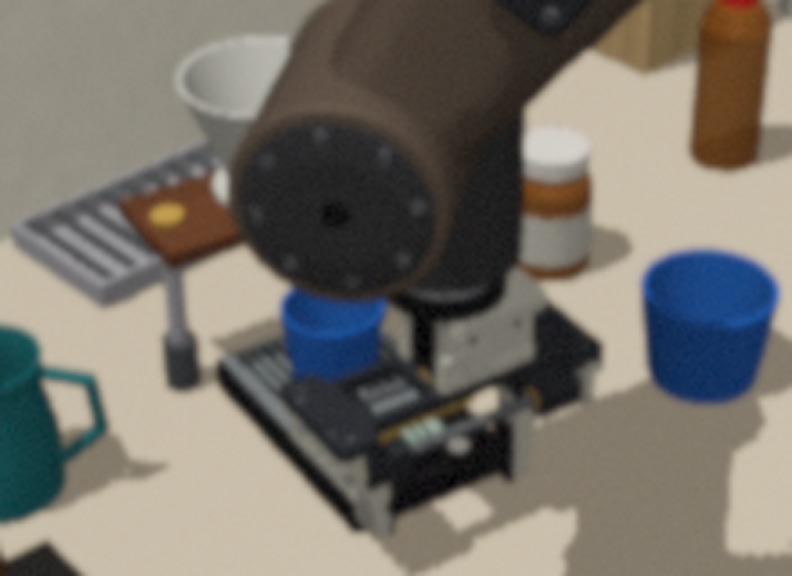

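The scale is about to enter the gap, aligned at y≈0.5 mm, with the force steady at 7 N. Continuing.

Emit:
step_arm(
  increments=[
    {"tx": 1.5,"ty": -0.28,"tz": 0,"ax": 0,"ay": 0,"az": 0,"claw": 1},
    {"tx": 2.5,"ty": -0.47,"tz": 0,"ax": 0,"ay": 0,"az": 0,"claw": 1},
    {"tx": 3,"ty": -0.57,"tz": 0,"ax": 0,"ay": 0,"az": 0,"claw": 1},
    {"tx": 3,"ty": -0.57,"tz": 0,"ax": 0,"ay": 0,"az": 0,"claw": 1},
    {"tx": 3,"ty": -0.57,"tz": 0,"ax": 0,"ay": 0,"az": 0,"claw": 1},
    {"tx": 3,"ty": -0.57,"tz": 0,"ax": 0,"ay": 0,"az": 0,"claw": 1},
    {"tx": 3,"ty": -0.57,"tz": 0,"ax": 0,"ay": 0,"az": 0,"claw": 1},
    {"tx": 2.5,"ty": -0.47,"tz": 0,"ax": 0,"ay": 0,"az": 0,"claw": 1},
    {"tx": 1.5,"ty": -0.28,"tz": 0,"ax": 0,"ay": 0,"az": 0,"claw": 1},
    {"tx": 0,"ty": 0,"tz": 0,"ax": 0,"ay": 0,"az": 0,"claw": 1},
  ],
)

```text
time_s: 14.3
tcp_pos: [0.5215, 0.1215, 0.0303]
eef_rot: [-179.9, -0.2, 169.3]
contact_force: [-7.0, 0.1, 6.3]
gripper_width: 0.0874
```

```bash
python3 -c "
from h import *
measure('top8.png')"
```

```text
cup [-57.   -1.7] 35.3
scale [-86.5   0.3] [119.9 124.8] yaw rel -0.04 x -149.0 -24.1 y -59.7 60.2
tcp [-194.4   -2.8] [0.5215 0.1215 0.0303] [-179.9   -0.2  169.3] [-6.8  1.7  6.3] 14.35
```

Emit:
step_arm(
  increments=[
    {"tx": 1.5,"ty": -0.28,"tz": 0,"ax": 0,"ay": 0,"az": 0,"claw": 1},
    {"tx": 2.5,"ty": -0.47,"tz": 0,"ax": 0,"ay": 0,"az": 0,"claw": 1},
    {"tx": 3,"ty": -0.57,"tz": 0,"ax": 0,"ay": 0,"az": 0,"claw": 1},
    {"tx": 3,"ty": -0.57,"tz": 0,"ax": 0,"ay": 0,"az": 0,"claw": 1},
    {"tx": 3,"ty": -0.57,"tz": 0,"ax": 0,"ay": 0,"az": 0,"claw": 1},
    {"tx": 3,"ty": -0.57,"tz": 0,"ax": 0,"ay": 0,"az": 0,"claw": 1},
    {"tx": 3,"ty": -0.57,"tz": 0,"ax": 0,"ay": 0,"az": 0,"claw": 1},
    {"tx": 3,"ty": -0.57,"tz": 0,"ax": 0,"ay": 0,"az": 0,"claw": 1},
    {"tx": 3,"ty": -0.57,"tz": 0,"ax": 0,"ay": 0,"az": 0,"claw": 1},
    {"tx": 2.5,"ty": -0.47,"tz": 0,"ax": 0,"ay": 0,"az": 0,"claw": 1},
    {"tx": 1.5,"ty": -0.28,"tz": 0,"ax": 0,"ay": 0,"az": 0,"claw": 1},
    {"tx": 0,"ty": 0,"tz": 0,"ax": 0,"ay": 0,"az": 0,"claw": 1},
  ],
)

```text
time_s: 15.55
tcp_pos: [0.5505, 0.1161, 0.0303]
eef_rot: [-179.9, -0.2, 169.3]
contact_force: [-7.1, 1.5, 5.8]
gripper_width: 0.0878
```

```bash
python3 -c "
from h import *
measure('top9.png')"
```

```text
cup [-39.1  -1.4] 30.8
scale [-70.5 -33. ] [52.9 93.1] yaw rel 0.18 x -117.0 -23.9 y -59.6 -6.5
tcp [-164.9   -2.6] [0.5505 0.1161 0.0303] [-179.9   -0.2  169.3] [-7.7  1.1  6.6] 15.6
```

Emit:
step_arm(
  increments=[
    {"tx": 1.5,"ty": -0.28,"tz": 0,"ax": 0,"ay": 0,"az": 0,"claw": 1},
    {"tx": 2.5,"ty": -0.47,"tz": 0,"ax": 0,"ay": 0,"az": 0,"claw": 1},
    {"tx": 3,"ty": -0.57,"tz": 0,"ax": 0,"ay": 0,"az": 0,"claw": 1},
    {"tx": 3,"ty": -0.57,"tz": 0,"ax": 0,"ay": 0,"az": 0,"claw": 1},
    {"tx": 3,"ty": -0.57,"tz": 0,"ax": 0,"ay": 0,"az": 0,"claw": 1},
    {"tx": 3,"ty": -0.57,"tz": 0,"ax": 0,"ay": 0,"az": 0,"claw": 1},
    {"tx": 3,"ty": -0.57,"tz": 0,"ax": 0,"ay": 0,"az": 0,"claw": 1},
    {"tx": 2.5,"ty": -0.47,"tz": 0,"ax": 0,"ay": 0,"az": 0,"claw": 1},
    {"tx": 1.5,"ty": -0.28,"tz": 0,"ax": 0,"ay": 0,"az": 0,"claw": 1},
    {"tx": 1,"ty": -0.19,"tz": 0,"ax": 0,"ay": 0,"az": 0,"claw": 1},
    {"tx": 0,"ty": 0,"tz": 0,"ax": 0,"ay": 0,"az": 0,"claw": 1},
  ],
)

```text
time_s: 16.7
tcp_pos: [0.5743, 0.1116, 0.0303]
eef_rot: [-179.9, -0.2, 169.3]
contact_force: [-8.7, 2.1, 6.6]
gripper_width: 0.0878
```

Emit:
step_arm(
  increments=[
    {"tx": -1,"ty": 0.19,"tz": 0,"ax": 0,"ay": 0,"az": 0,"claw": 1},
    {"tx": -5,"ty": 0.94,"tz": 0,"ax": 0,"ay": 0,"az": 0,"claw": 1},
    {"tx": -20,"ty": 3.8,"tz": 0,"ax": 0,"ay": 0,"az": 0,"claw": 1},
    {"tx": -30,"ty": 5.7,"tz": 0,"ax": 0,"ay": 0,"az": 0,"claw": 1},
    {"tx": -30,"ty": 5.7,"tz": 10,"ax": 0,"ay": 0,"az": 0,"claw": 1},
    {"tx": -20,"ty": 20,"tz": 40,"ax": 0,"ay": 0,"az": 0,"claw": 1},
    {"tx": -10,"ty": 35,"tz": 30,"ax": 0,"ay": 0,"az": 0,"claw": 1},
    {"tx": 0,"ty": 40,"tz": 20,"ax": 0,"ay": 0,"az": 0,"claw": 1},
    {"tx": 0,"ty": 40,"tz": 20,"ax": 0,"ay": 0,"az": 0,"claw": 1},
    {"tx": 0,"ty": 40,"tz": 10,"ax": 0,"ay": 0,"az": 0,"claw": 1},
    {"tx": 0,"ty": 20,"tz": 0,"ax": 0,"ay": 0,"az": 0,"claw": 1},
    {"tx": 0,"ty": 0,"tz": 0,"ax": 0,"ay": 0,"az": 0,"claw": 1},
  ],
)

```text
time_s: 17.9
tcp_pos: [0.4603, 0.3261, 0.1604]
eef_rot: [179.9, 0.0, 169.5]
contact_force: [0.3, -0.4, -0.4]
gripper_width: 0.0877
```

```bash
python3 - <<'E'
from h import *
measure('top10.png')
s=cap('side','side10.png'); cv2.imwrite('pics/c10.png',cv2.resize(s['image'][150:310,180:400],None,fx=3.6,fy=3.6,interpolation=cv2.INTER_CUBIC))
P=pts(s)*1000; d=P[...,:2]-S; x=d@X; y=d@Y
m=(P[...,2]>22)&(P[...,2]<36)&(x>-160)&(x<80)&(abs(y)<62.5)
print('side: scale x',np.percentile(x[m],[0,1,50,99,100]).round(1),'y',np.percentile(y[m],[0,1,99,100]).round(1))
hsv=cv2.cvtColor(s['image'],cv2.COLOR_BGR2HSV)
b=(hsv[...,0]>100)&(hsv[...,0]<130)&(hsv[...,1]>120)&(x>-60)&(x<60)&(abs(y)<60)&(P[...,2]>30)
print('cup side',x[b].min(),x[b].max(),y[b].min(),y[b].max(),P[...,2][b].max())
E
```

```text
scale [-77.6   0.5] [120.  107.2] yaw rel 0.18 x -131.0 -23.8 y -59.6 60.5
tcp [-293.   184.9] [0.4599 0.3243 0.1598] [-180.    -0.   169.4] [ 0.1  0.  -0.9] 17.95
side: scale x [-133.9 -132.7 -112.3  -65.7  -64.7] y [-60.9 -60.3  58.6  58.9]Traceback (most recent call last):
  File "<stdin>", line 9, in <module>
    return umr_minimum(a, axis, None, out, keepdims, initial, where)
ValueError: zero-size array to reduction operation minimum which has no identity
```

View pics/c10.png

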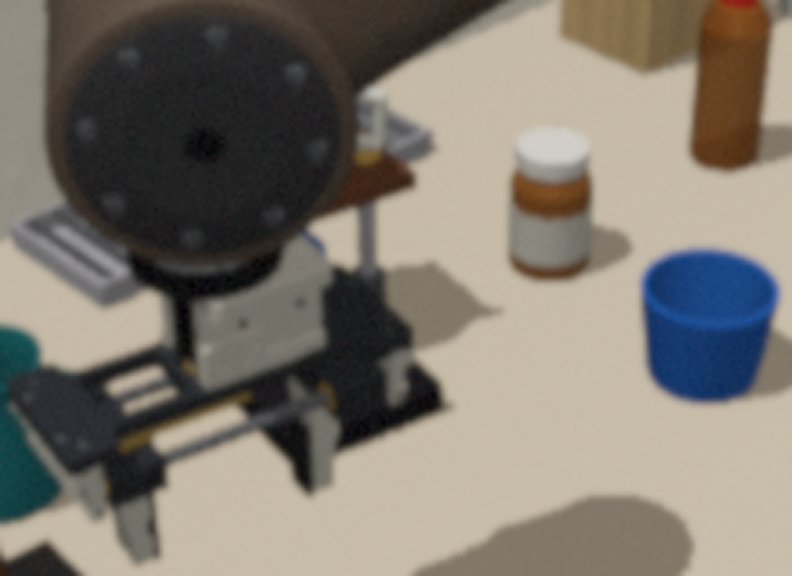

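Top view: rear edge at −131, so the plate is at x≈−2, y≈0.5, yaw ≈0.2°. I'll move the arm out of the side view to check the cup and dripper.

Emit:
step_arm(
  increments=[
    {"tx": 0,"ty": -20,"tz": 30,"ax": 0,"ay": 0,"az": 0,"claw": 1},
    {"tx": -2,"ty": -45,"tz": 10,"ax": 0,"ay": 0,"az": 0,"claw": 1},
    {"tx": 0,"ty": -45,"tz": 0,"ax": 0,"ay": 0,"az": 0,"claw": 1},
    {"tx": 0,"ty": -45,"tz": 0,"ax": 0,"ay": 0,"az": 0,"claw": 1},
    {"tx": 0,"ty": -45,"tz": 0,"ax": 0,"ay": 0,"az": 0,"claw": 1},
    {"tx": 0,"ty": -45,"tz": 0,"ax": 0,"ay": 0,"az": 0,"claw": 1},
    {"tx": 0,"ty": -45,"tz": 0,"ax": 0,"ay": 0,"az": 0,"claw": 1},
    {"tx": 0,"ty": -45,"tz": 0,"ax": 0,"ay": 0,"az": 0,"claw": 1},
    {"tx": 0,"ty": -45,"tz": 0,"ax": 0,"ay": 0,"az": 0,"claw": 1},
    {"tx": 0,"ty": -45,"tz": 0,"ax": 0,"ay": 0,"az": 0,"claw": 1},
    {"tx": 0,"ty": -45,"tz": 0,"ax": 0,"ay": 0,"az": 0,"claw": 1},
    {"tx": 0,"ty": 0,"tz": 0,"ax": 0,"ay": 0,"az": 0,"claw": 1},
  ],
)

```text
time_s: 19.2
tcp_pos: [0.4563, -0.1514, 0.1998]
eef_rot: [-180.0, -0.1, 169.0]
contact_force: [0.5, 0.5, -0.4]
gripper_width: 0.0876
```

```bash
python3 - <<'E'
from h import *
measure('top11.png')
s=cap('side','side11.png'); cv2.imwrite('pics/c11.png',cv2.resize(s['image'][150:310,180:400],None,fx=3.6,fy=3.6,interpolation=cv2.INTER_CUBIC))
P=pts(s)*1000; d=P[...,:2]-S; x=d@X; y=d@Y
hsv=cv2.cvtColor(s['image'],cv2.COLOR_BGR2HSV)
b=(hsv[...,0]>100)&(hsv[...,0]<130)&(hsv[...,1]>120)&(x>-60)&(x<60)&(abs(y)<60)&(P[...,2]>30)
# rim: fit circle of radius 36 to outer near-rim points
k=b&(abs(P[...,2]-82)<5); p=np.c_[x[k],y[k]]
from scipy.optimize import least_squares
print('cup n',b.sum(),'x',x[b].min(),x[b].max(),'y',y[b].min(),y[b].max(),'top',P[...,2][b].max(),'rim circle',cv2.minEnclosingCircle(p.astype(np.float32)))
t=optics.capture('top'); P=pts(t)*1000; d=P[...,:2]-S; x=d@X; y=d@Y
m=(abs(P[...,2]-137)<12)&(abs(x)<60)&(abs(y)<110); q=rect(P[m]/1000); print('shelf',q,st(q[0]))
E
```

```text
scale [-77.3   0.4] [120.1 107.5] yaw rel -0.08 x -131.2 -23.5 y -59.6 60.4
tcp [-207.4 -281.4] [ 0.4565 -0.1497  0.1998] [-1.80e+02 -1.00e-01  1.69e+02] [-0.7 -0.1  0.3] 19.25
cup n 612 x -38.53974977492774 32.28862120495058 y -36.56194918448945 33.60966758985215 top 86.13812133919747 rim circle ((-1.9158415794372559, -2.247462511062622), 36.77838134765625)
shelf (array([712. ,  88.2]), array([190.5,  82.5]), 78.65) [-1.1  0.2]
```

View pics/c11.png

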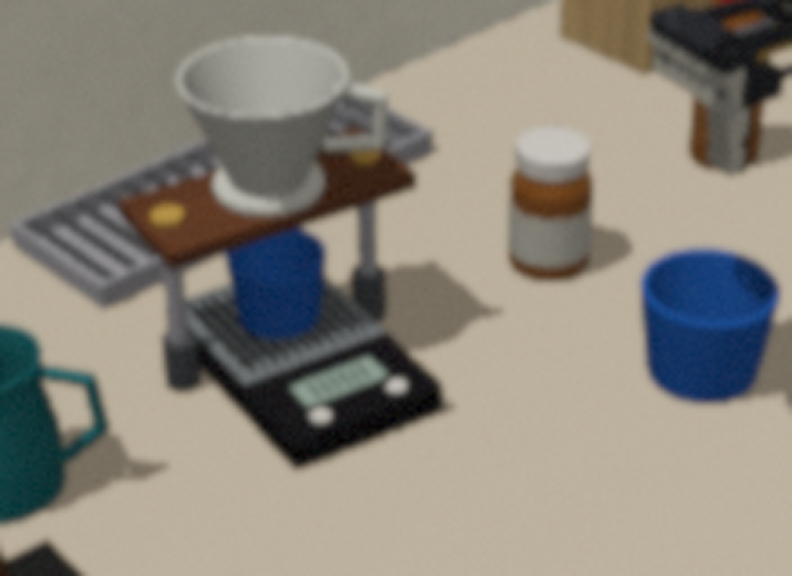

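The scale sits between the feet under the dripper, with the plate about 2 mm from the axis and yaw about 0°. The cup is upright, about 3 mm off the axis. The dripper hasn't moved and the arm is clear, so I'm handing in.

```bash
python3 -c "
from h import *
print(r.close_job())"
```

```text
the job is handed in; nothing more can be done
None
```

The scale is in place under the dripper, and I handed the job in at about 19 s of the 72 s allowed; no verdict was reported. I pushed it about 43 mm sideways with both fingertips until it was square with the gap. Then I pushed it about 130 mm straight in from its rear face and backed the arm off.

Last checks before handing in:

| Check | Measured | Limit |
|---|---|---|
| Plate centre to dripper axis | about 2 mm | 12 mm |
| Scale angle to the stand | about 0.1° | 5.7° (0.1 rad) |
| Cup to dripper axis | about 3 mm | 20 mm |
| Wrist force at check points while pushing | about 5–11 N, no rise between the feet | – |

The cup looked upright and the dripper in place in the last side picture. The wrist force was near zero after I backed off.

- **Stand position:** two measurements of the stand's centre differed by about 1 mm and 0.5°, well inside the limits.
- **Plate position:** the shelf hid the plate from above at the end, so I worked out its position from the scale's rear edge.
- **Other objects:** I did not measure the bystanders again. The arm did not go near any of them at low height.
- **Failed steps:** my first move call was refused because of its format. One side-view measurement of the cup failed because the arm blocked it, so I repeated it with the arm out of the way.

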